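# Clamp the hold-down bar of a calligraphy board

### The job

The hold-down bar on the writing board is clamped at one end only. At the other end, where the bolt's lever stands up, screw the lever bolt clockwise until it is snug, then fold its lever down flat along the bar, leaving the bolt snug, both levers closed and everything released.

Things in the scene. Friction and masses are not known exactly. Their poses are not given: they have to be found in the camera images.
- pivot (a point): Pin of the standing lever, in the loose bolt's steel head (28 mm wide, top 6 mm below the pin; two ears beside the pin, 31 mm over all, reach 3 mm above it), on the bolt's vertical axis, 44 to 47 mm above the table. z up; x level, the way the lever folds down; y along the pin. Turns with the bolt; when snug, x points along the aluminium bar (355 x 34 mm, top 18 mm above the table).
- axle (a joint): Screwing angle of the loose bolt, which sits 110 mm from the bar's middle, at either end: 0 unscrewed, growing clockwise seen from above, hard stop at 1.5 rad = snug. Starts at 0.2 to 0.7. The head sinks 2 mm per rad. Takes about 0.12 N m; stays where it is left.
- lever (a joint): Lever of the loose bolt, a dark steel paddle from the pin outwards, 60 mm long, 22 mm wide (along the pin), 9 mm thick. 0: folded flat, level along pivot's x, its top 4.5 mm above the pin; 1.57: upright, broad faces to +x and -x; hard stop at 1.65. Starts at 1.4 to 1.6. Takes about 0.08 N m; stays where it is left.
- lever_b (a joint): Lever of the other, identical bolt, at the other end of the bar, 220 mm away, already snug and closed, its lever lying the same way along the bar as the first is to lie: 0 folded flat, growing as it opens. To stay closed.

How it is judged:
By the outcome, as a careful person would: the job done as asked, in the order asked, and still so for the second after the job is handed in, with the robot touching nothing.
It also fails if it takes over 45 s, if anything falls off the work surface, if the arm or the gripper's body presses on something with over 40 N, if the wrist force passes 120 N, or if a joint passes its speed limit or range.

### The arm

A 7-joint arm with a two-finger parallel gripper is mounted at the origin on the work surface. World frame = base frame: x ahead of the robot, y to its left, z up, the work surface at z = 0. Lengths are in m, angles in rad, forces in N, time in s.
With the tool pointing down it reaches from about 0.4 to 0.875 m from the base axis. Payload 6.5 kg.
Tool frame: the origin (TCP) lies between the finger pads; the fingertips stand manip.tip_extent ahead of it and the grasp point (between the pads) lies 8 mm behind it (manip.tip_extent is the distance from the TCP to the fingertips, in m); z points along the fingers, y is the line along which they close (so a half turn about z gives the same grasp; the last joint's range is limited). The gripper opens to 85 mm and grips with 20 to 120 N. Pads are 22 mm wide; open, the fingers measure 114 mm over their backs; the gripper's body (76 mm by 85 mm) begins 54 mm behind the grasp point. The pads swing forward as they close: fully open they stand 13 mm farther back than shut.
Start: joints at [-1.363, 0.536, -0.004, 1.538, 0.003, 1.067, -0.071], TCP at [0.176, 0.626, 0.242] pointing down, gripper open.
Joint ranges: [-2.7, 2.7], [-0.37, 2.16], [-1.27, 1.26], [0.24, 2.4], [-1.31, 4.45], [0.19, 1.91], [-2.76, 2.76]. Speed limits (rad/s): [2.39, 2.39, 3.14, 3.14, 3.14, 3.14, 3.14].

### API

Orientations are given as a rotation vector (axis times angle).
In Python, from plant import manip gives the robot as it stands.
- The arm moves only by the tool play_rows, never from a script. Its argument "deltas" is a list of rows, each a list of 6 numbers: the shift along the tool's x, y, z in m, then the turn, a rotation vector about the tool's x, y, z in rad. In form: [[x, y, z, ax, ay, az], ...]. A call has 1 to 20 rows; each row shifts and turns the commanded pose from where the row before left it, along the tool's axes as they then stand; what a row does not reach is not made up. A row lasts 1/8 s, in which the tool goes at most 62.5 mm and 10.7 degrees, less where a joint would pass 70% of its speed; a pose out of reach is approached as far as the arm can. A call is refused whole if a number of a shift passes 0.0625 or a number of a turn 0.188, either way. A call with a gripper value outside its range is refused whole. "gripper" is the finger opening in m, from 0 to 0.0854, set as the call begins (left out, the last holds). The fingers move at their own pace and stop on an object; "newtons" is the grip in N (left out, the last holds). Time passes only in rows, so rows that do not move let the fingers close. It gives the time, the measured TCP pose, the force, the opening and the grip force at its end, in the units of the state.
- manip.state(): the state, without advancing time (a new reading comes with each control period).
- manip.capture(name): name is "scene" or "top" or "wrist"; returns the picture (384x512x3 uint8, red, green, blue); there is no depth.
- manip.camera_params(name): a dict with "K" (3x3 intrinsics, pixels), "world_from_camera" (4x4, takes a point from camera to world coordinates). Camera axes: x right, y down, z forward; pixel columns grow to the right and rows downward; lengths in m; the calibration is good to about 2 mm. A picture is of the moment at which its call begins: read the wrist's pose just before it. camera_params takes no time and is no camera call; for the wrist camera it gives the pose at the moment of the call.
- manip.job_done(): hands the job in; it is judged then, once.
The state is a dict: "time_s": time; "joint_positions": joint angles; "qd": joint speeds; "joint_torque": joint torques, N m; "eef_pos": TCP position; "tcp_rot": TCP orientation; "wrist_force": force on the tool from outside, world axes, zero at the start; "torque": the same for the moment, N m; "opening": finger opening in m; "finger_force": force on a finger pad.
Only numpy, scipy, OpenCV 4.12 (cv2) and the standard library are available. Lean on these libraries where they do the work, as an engineer would, in place of code of your own. Each camera call takes 0.05 s, during which the arm holds its last target. There are 200 camera calls.

## Working session

There is one attempt and no reset: what is moved stays moved. The work goes in short steps, Python scripts to look and compute and a tool call to move; the robot and the scene stay as the last step left them, time stands still between calls to the robot, and variables do not carry over. Pictures are saved under pics/ and viewed, at most 10 in all, crops included, and the job is handed in when it is done.

Besides the shell and the picture viewer there is one more tool, called after ">>>" as a command line: name --pt "numbers of a row" for each row, then --argument value for the rest. play_rows: Moves the arm, as the interface text tells. Its arguments: {"type":"object","properties":{"deltas":{"type":"array","items":{"type":"array","items":{"type":"number"}}},"gripper":{"type":"number"},"newtons":{"type":"number"}},"required":["deltas"]}

```bash
ls; mkdir -p pics; python3 - <<'E'
from plant import manip
import cv2, numpy as np
s=manip.state(); print(s, manip.tip_extent)
ims=[]
for n in ["scene","top"]:
    im=manip.capture(n)[:,:,::-1]; cv2.imwrite(f"pics/{n}0.png",im); p=manip.camera_params(n); print(n,p["K"].round(1).tolist(),p["world_from_camera"].round(3).tolist())
E
```

```text
pics
{'time_s': 0.0, 'joint_positions': array([-1.36321042,  0.53716658, -0.00444504,  1.53888156,  0.00257468,
        1.06727017, -0.07121155]), 'qd': array([ 0.00148134,  0.00101151,  0.00062788, -0.00194772, -0.00092035,
       -0.00023153,  0.00039641]), 'joint_torque': array([-9.22077766e-05, -5.83408999e+01,  1.04846634e+00, -2.59110725e+01,
        1.22345175e-02,  9.36229073e-03, -6.46498151e-06]), 'eef_pos': array([0.1755864 , 0.62520141, 0.24140943]), 'tcp_rot': array([-4.28617927e-01, -3.11207965e+00,  2.69343101e-03]), 'wrist_force': array([-0.0691871 ,  0.4349799 , -0.91824072]), 'torque': array([-0.00116873, -0.02439749,  0.01879246]), 'finger_force': 0.0, 'opening': 0.08542075447670283} 0.011
scene [[400.1, 0.0, 251.1], [0.0, 400.1, 184.6], [0.0, 0.0, 1.0]] [[0.745, 0.418, -0.52, 0.928], [0.667, -0.464, 0.583, -0.341], [0.003, -0.782, -0.624, 0.468], [0.0, 0.0, 0.0, 1.0]]
top [[354.2, 0.0, 256.8], [0.0, 354.2, 194.4], [0.0, 0.0, 1.0]] [[0.02, -1.0, 0.023, 0.568], [-0.999, -0.021, -0.049, 0.032], [0.049, -0.022, -0.999, 0.731], [0.0, 0.0, 0.0, 1.0]]
```

View pics/scene0.png

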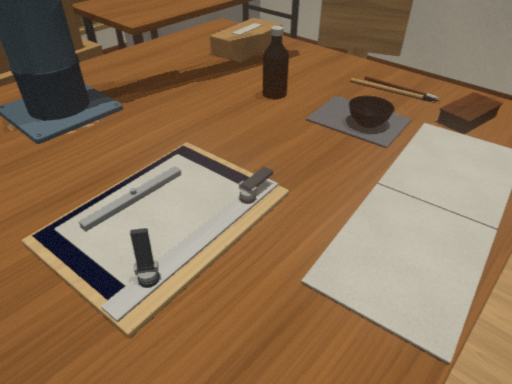

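View pics/top0.png

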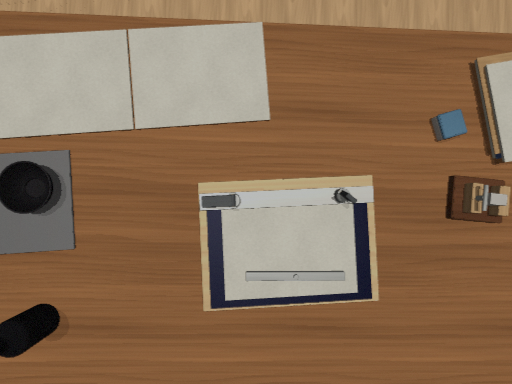

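Scene: standing lever tip ~(140,232), loose bolt head ~(148,276); closed bolt ~(247,193). Top: loose bolt ~(345,195), closed bolt ~(236,200), bar columns 200–373, closed lever pointing left (+y).

```bash
python3 - <<'E'
import cv2, numpy as np
t=cv2.imread("pics/top0.png"); s=cv2.imread("pics/scene0.png")
a=cv2.resize(t[175:215,320:380],None,fx=8,fy=8,interpolation=cv2.INTER_CUBIC)
b=cv2.resize(s[220:292,115:183],None,fx=4.45,fy=4.45,interpolation=cv2.INTER_CUBIC)
b=cv2.resize(b,(302,320)); cv2.imwrite("pics/crop1.png",np.hstack([a,b])); print(a.shape)
E
```

```text
(320, 480, 3)
```

View pics/crop1.png

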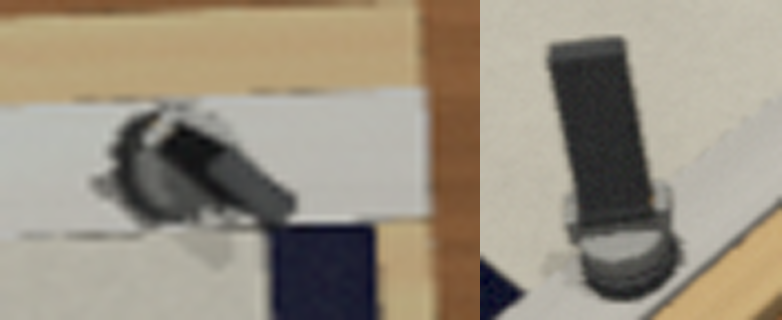

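```bash
cat > h.py <<'E'
from plant import manip
import cv2, numpy as np
from scipy.spatial.transform import Rotation as R
def ray(n,uv,p=None):
    p=p or manip.camera_params(n); T=p["world_from_camera"]
    d=T[:3,:3]@np.linalg.inv(p["K"])@[uv[0],uv[1],1]; return T[:3,3],d/np.linalg.norm(d)
def plane(n,uv,z,p=None):
    o,d=ray(n,uv,p); return o+d*(z-o[2])/d[2]
def tri(rs):
    A=sum(np.eye(3)-np.outer(d,d) for o,d in rs); b=sum((np.eye(3)-np.outer(d,d))@o for o,d in rs)
    x=np.linalg.solve(A,b); return x,[np.linalg.norm(np.cross(x-o,d)) for o,d in rs]
E
python3 - <<'E'
from h import *
print("tip",tri([ray("top",(351.2,197.9)),ray("scene",(139.1,231.3))]))
print("piv scene",plane("scene",(146.5,266.2),.0455))
print("piv top",plane("top",(341.5,195.3),.0455), "closed",plane("top",(236,200.5),.04))
t=cv2.imread("pics/top0.png").astype(int)
roi=t[170:225,190:385]; m=((roi.min(2)>178)&(np.ptp(roi,axis=2)<14)).astype(np.uint8)
n,l,st,c=cv2.connectedComponentsWithStats(m); print(st[1:][st[1:,4]>100])
# bar edges: for columns find the light run
e=[]
for u in list(range(250,330))+list(range(360,370)):
    col=t[175:215,u]; sat=np.ptp(col,axis=1); e.append((u,)+tuple(np.where(sat[:]<14)[0][:1]+175))
e=np.array([x for x in e if len(x)==2]); pf=np.polyfit(e[:,0],e[:,1],1); print(pf)
a=plane("top",(250,np.polyval(pf,250)),.018);b=plane("top",(365,np.polyval(pf,365)),.018);print(a,b,"bar dir deg",np.degrees(np.arctan2(*(a-b)[1::-1])))
for u in (199,200,201,202,371,372,373,374,375): print(u,t[197,u] if u>300 else t[208,u])
E
```

```text
tip (array([ 0.58081343, -0.16766484,  0.10338788]), [np.float64(0.001156279514663657), np.float64(0.001156279514663533)])
piv scene [ 0.58872849 -0.17193022  0.0455    ]
piv top [ 0.58589957 -0.16774649  0.0455    ] closed [0.57159691 0.03874527 0.04      ]
[[  47   18   98   20 1078]]
[-4.34518515e-02  2.02485854e+02]
[0.59015083 0.01116443 0.018     ] [ 0.60539047 -0.22428448  0.018     ] bar dir deg 93.70335547956546
199 [ 69  89 106]
200 [168 170 169]
201 [187 187 185]
202 [187 187 185]
371 [175 182 184]
372 [175 182 183]
373 [124 136 147]
374 [ 55  84 118]
375 [ 51  83 121]
```

```bash
python3 - <<'E'
from h import *
s=manip.state(); M=R.from_rotvec(s["tcp_rot"]).as_matrix(); print("tool",M.round(3).tolist())
T=manip.camera_params("wrist")["world_from_camera"]; print("cam in tool",(M.T@(T[:3,3]-s["eef_pos"])).round(3),(M.T@T[:3,:3]).round(3).tolist(), manip.camera_params("wrist")["K"])
b=plane("scene",(275,97),0); o,d=ray("scene",(277,28)); 
k=np.linalg.norm((b-o)[:2])/np.linalg.norm(d[:2]); print("bottle",b,(o+d*k))
print("d",M.T@(np.array([.587,-.17,.34])-s["eef_pos"]))
E
```

```text
tool [[-0.963, 0.27, -0.0], [0.27, 0.963, -0.002], [-0.0, -0.002, -1.0]]
cam in tool [ 0.074 -0.001 -0.131] [[-0.0, -0.956, -0.293], [1.0, -0.001, 0.0], [-0.0, -0.293, 0.956]] [[266.79449966   0.         257.08996253]
 [  0.         266.79449966 193.7991706 ]
 [  0.           0.           1.        ]]
bottle [0.34191269 0.40791181 0.        ] [0.34009824 0.40648909 0.173793  ]
d [-0.61103145 -0.65462154 -0.09740703]
```

>>> play_rows --pt "0 0 -0.035 0 0 0" --pt "0 0 -0.035 0 0 0" --pt "-0.03 -0.032 -0.03 0 0 0" --pt "-0.038 -0.041 0 0 0 0" --pt "-0.038 -0.041 0 0 0 0" --pt "-0.038 -0.041 0 0 0 0" --pt "-0.038 -0.041 0 0 0 0" --pt "-0.038 -0.041 0 0 0 0" --pt "-0.038 -0.041 0 0 0 0" --pt "-0.038 -0.041 0 0 0 0" --pt "-0.038 -0.041 0 0 0 0" --pt "-0.038 -0.041 0 0 0 0" --pt "-0.038 -0.041 0 0 0 0" --pt "-0.038 -0.041 0 0 0 0" --pt "-0.038 -0.041 0 0 0 0" --pt "-0.038 -0.041 0 0 0 0" --pt "-0.038 -0.041 0 0 0 0" --pt "-0.038 -0.041 0 0 0 0" --pt "-0.011 -0.008 0 0 0 0"

```text
time_s: 2.48
eef_pos: [0.5868, -0.1742, 0.3417]
tcp_rot: [-0.437, -3.11, 0.004]
wrist_force: [-0.3, 0.0, -0.4]
opening: 0.0855
finger_force: 0.0
```

>>> play_rows --pt "0 0 0.01 0 0 0.178" --pt "0 0 0.01 0 0 0.178" --pt "0 0 0.01 0 0 0.178" --pt "0 0 0.01 0 0 0.178" --pt "0 0 0.01 0 0 0.178" --pt "0 0 0.01 0 0 0.178" --pt "0 0 0.01 0 0 0.178" --pt "0 0 0.01 0 0 0.178" --pt "0 0 0.01 0 0 0.178" --pt "0 0 0.01 0 0 0.178" --pt "0 0 0 0 0 0.17" --pt "0 0 0 0 0 0" --pt "0 0 0 0 0 0"

```text
time_s: 4.1
eef_pos: [0.5869, -0.1694, 0.2423]
tcp_rot: [-2.813, -1.397, -0.0]
wrist_force: [-0.2, 0.1, 0.2]
opening: 0.0855
finger_force: 0.0
```

```bash
python3 - <<'E'
from h import *
s=manip.state(); M=R.from_rotvec(s["tcp_rot"]).as_matrix(); print(s["time_s"],s["eef_pos"],s["joint_positions"].round(2),M.round(3).tolist())
p=manip.camera_params("wrist"); np.save("wp.npy",p,allow_pickle=True)
cv2.imwrite("pics/w1.png",manip.capture("wrist")[:,:,::-1])
E
```

```text
4.1 [ 0.58693152 -0.16938177  0.2422565 ] [-0.44  0.65  0.97  1.69 -0.59  1.12  0.06] [[0.604, 0.797, -0.0], [0.797, -0.604, 0.001], [0.0, -0.0, -1.0]]
```

View pics/w1.png

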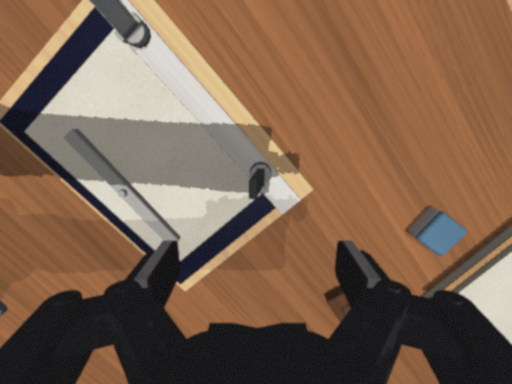

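Wrist view: loose bolt at about (259,178), lever pointing image-down; closed bolt at (138,35); fingers at the bottom. I crop closer.

```bash
python3 - <<'E'
from h import *
t=cv2.imread("pics/w1.png")
cv2.imwrite("pics/c2.png",cv2.resize(t[145:220,215:315],None,fx=8,fy=8,interpolation=cv2.INTER_CUBIC))
E
```

```text
(no output)
```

View pics/c2.png

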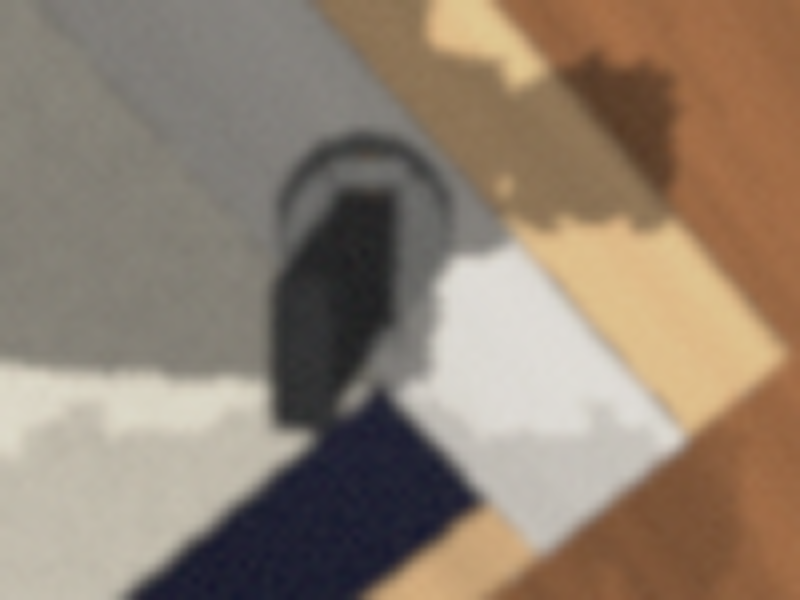

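```bash
python3 - <<'E'
from h import *
p=np.load("wp.npy",allow_pickle=True).item()
s=manip.state(); M=R.from_rotvec(s["tcp_rot"]).as_matrix()
f=lambda x,y:(215+x/8-.5,145+y/8-.5)
tip=plane("wrist",f(304,357),.104,p); hd=plane("wrist",f(365,218),.037,p)
t2=tri([ray("wrist",f(304,357),p),ray("top",(351.2,197.9)),ray("scene",(139.1,231.3))])
print(tip,hd,t2)
for n,x in (("tip",tip),("head",hd),("t2",t2[0])): print(n,(M.T@(x-s["eef_pos"])).round(4))
a=[plane("wrist",f(*q),.018,p) for q in ((330,15),(690,430))]; a2=[plane("wrist",f(*q),.018,p) for q in ((60,25),(540,550))]
for b in (a,a2): d=b[0]-b[1]; print(np.degrees(np.arctan2(d[1],d[0])))
c=[plane("wrist",f(*q),.1,p) for q in ((272,290),(272,425))]; d=c[0]-c[1]; print("pin az",np.degrees(np.arctan2(d[1],d[0])), "toolx az",np.degrees(np.arctan2(M[1,0],M[0,0])))
# corners of bar end, mid
e=(plane("wrist",f(685,437),.018,p)+plane("wrist",f(543,553),.018,p))/2; print("end mid",e)
E
```

```text
[ 0.58177029 -0.1693546   0.104     ] [ 0.59116844 -0.1713934   0.037     ] (array([ 0.5813278 , -0.16829267,  0.10390556]), [np.float64(0.0011531771077980405), np.float64(0.001245155745635011), np.float64(0.0014457481747567698)])
tip [-0.003  -0.0042  0.1384]
head [0.001  0.0045 0.2054]
t2 [-0.0024 -0.0052  0.1385]
93.91496896962009
94.20815694493012
pin az 52.24758793051339 toolx az 52.7636562631513
end mid [ 0.5936949  -0.24119279  0.018     ]
```

>>> play_rows --pt "-0.001 0.0036 0.02 0 0 -0.009" --pt "0 0 0.03 0 0 0" --pt "0 0 0.03 0 0 0" --pt "0 0 0.03 0 0 0" --pt "0 0 0.03 0 0 0" --pt "0 0 0.02 0 0 0" --pt "0 0 0.016 0 0 0" --pt "0 0 0 0 0 0"

```text
time_s: 5.15
eef_pos: [0.5886, -0.1729, 0.0654]
tcp_rot: [-2.809, -1.404, 0.002]
wrist_force: [-0.6, 0.4, 0.9]
opening: 0.0851
finger_force: 0.0
```

>>> play_rows --pt "0 0 0 0 0 0" --pt "0 0 0 0 0 0" --pt "0 0 0 0 0 0" --pt "0 0 0 0 0 0" --pt "0 0 0 0 0 0" --pt "0 0 0 0 0 0" --pt "0 0 0 0 0 0" --pt "0 0 0 0 0 0" --gripper 0 --newtons 40

```text
time_s: 6.15
eef_pos: [0.5893, -0.1729, 0.0665]
tcp_rot: [-2.81, -1.404, -0.001]
wrist_force: [-2.0, 2.1, 4.8]
opening: 0.0083
finger_force: 41.9
```

```bash
python3 - <<'E'
from h import *
s=manip.state(); print(s["joint_positions"].round(2),s["torque"].round(3),s["wrist_force"].round(2))
cv2.imwrite("pics/s2.png",cv2.resize(manip.capture("scene")[150:310,60:270,::-1],None,fx=3,fy=3))
E
```

```text
[-0.31  0.86  0.77  1.77 -0.79  0.85  0.2 ] [ 0.386  0.351 -0.058] [-2.01  2.11  4.81]
```

View pics/s2.png

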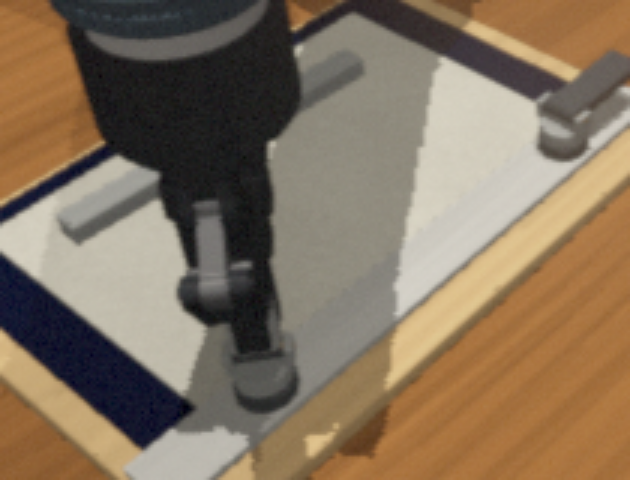

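Lever gripped between the pads, head below at about (265,375). Now screw clockwise.

>>> play_rows --pt "0 0 0.0002 0 0 0.09" --pt "0 0 0.0002 0 0 0.09" --pt "0 0 0.0002 0 0 0.09" --pt "0 0 0.0002 0 0 0.09" --pt "0 0 0.0002 0 0 0.09" --pt "0 0 0.0002 0 0 0.09" --pt "0 0 0.0002 0 0 0.09" --pt "0 0 0 0 0 0.04" --pt "0 0 0 0 0 0"

```text
time_s: 7.32
eef_pos: [0.5898, -0.1735, 0.0652]
tcp_rot: [3.114, 0.404, 0.002]
wrist_force: [1.5, -1.2, 3.7]
opening: 0.0082
finger_force: 41.7
```

```bash
cat > st.py <<'E'
from h import *
s=manip.state(); M=R.from_rotvec(s["tcp_rot"]).as_matrix()
print(s["time_s"],s["eef_pos"].round(4),s["joint_positions"].round(2),s["torque"].round(3),s["wrist_force"].round(2),"y az",np.degrees(np.arctan2(M[1,1],M[0,1])).round(2),"z",M[:,2].round(3),s["opening"])
E
python3 st.py
```

```text
7.325 [ 0.5898 -0.1735  0.0652] [-0.39  0.94  0.92  1.78 -0.93  0.92 -0.36] [-0.083 -0.344 -0.013] [ 1.5  -1.18  3.66] y az -75.23 z [ 0.001 -0.001 -1.   ] 0.00816681493005353
```

>>> play_rows --pt "0 0 0.0001 0 0 0.05" --pt "0 0 0.0001 0 0 0.05" --pt "0 0 0.0001 0 0 0.04" --pt "0 0 0 0 0 0.03"

```text
time_s: 7.82
eef_pos: [0.5898, -0.1736, 0.0649]
tcp_rot: [3.137, 0.135, 0.002]
wrist_force: [2.3, -2.7, 2.3]
opening: 0.0083
finger_force: 41.4
```

```bash
python3 st.py
```

```text
7.825 [ 0.5898 -0.1736  0.0649] [-0.4   0.96  0.95  1.78 -0.97  0.94 -0.51] [-0.533 -0.732  0.184] [ 2.3  -2.68  2.3 ] y az -85.09 z [ 0.001 -0.001 -1.   ] 0.008332489007136
```

>>> play_rows --pt "0 0 0 0 0 0.03" --pt "0 0 0 0 0 0"

```text
time_s: 8.07
eef_pos: [0.5898, -0.1736, 0.0649]
tcp_rot: [3.139, 0.089, 0.002]
wrist_force: [3.5, -3.6, 2.5]
opening: 0.0085
finger_force: 41.4
```

```bash
python3 st.py
```

```text
8.075 [ 0.5898 -0.1736  0.0649] [-0.41  0.96  0.95  1.78 -0.97  0.95 -0.54] [-0.835 -1.066  0.286] [ 3.54 -3.65  2.54] y az -86.74 z [ 0.001 -0.001 -1.   ] 0.008502295262920035
```

>>> play_rows --pt "0 0 0 0 0 0.04" --pt "0 0 0 0 0 0.03" --pt "0 0 0 0 0 0"

```text
time_s: 8.45
eef_pos: [0.5899, -0.1736, 0.0649]
tcp_rot: [3.139, -0.016, 0.001]
wrist_force: [4.6, -4.2, 1.7]
opening: 0.0085
finger_force: 58.9
```

```bash
python3 st.py
```

```text
8.45 [ 0.5899 -0.1736  0.0649] [-0.41  0.97  0.97  1.78 -0.98  0.96 -0.6 ] [-0.957 -1.018  1.181] [ 4.59 -4.18  1.71] y az -90.59 z [ 0.001 -0.002 -1.   ] 0.008482339633694661
```

>>> play_rows --pt "0 0 0 0 0 -0.04" --pt "0 0 0 0 0 -0.03"

```text
time_s: 8.7
eef_pos: [0.5898, -0.1736, 0.0649]
tcp_rot: [3.139, 0.093, 0.002]
wrist_force: [4.1, -2.6, 2.4]
opening: 0.0087
finger_force: 41.3
```

>>> play_rows --pt "0 0 0 0 0 0" --pt "0 0 0 0 0 0" --pt "0 0 0 0 0 0" --pt "0 0 0 0 0 0" --pt "0 0 0 0 0 0" --pt "0 0 0 0 0 0" --pt "0 0 -0.03 0 0 0" --pt "0 0 -0.03 0 0 0" --pt "0 0 -0.03 0 0 0" --pt "0 0 0 0 0 0" --gripper 0.085

```text
time_s: 9.95
eef_pos: [0.5903, -0.1738, 0.1568]
tcp_rot: [3.139, 0.089, 0.006]
wrist_force: [0.0, 0.3, 0.1]
opening: 0.085
finger_force: 0.0
```

```bash
python3 st.py; python3 - <<'E'
from h import *
a=cv2.resize(manip.capture("wrist")[120:320,160:360,::-1],(400,400),interpolation=cv2.INTER_CUBIC)
b=cv2.resize(manip.capture("scene")[200:300,90:190,::-1],(400,400),interpolation=cv2.INTER_CUBIC)
cv2.imwrite("pics/m3.png",np.hstack([a,b]))
E
```

```text
9.95 [ 0.5903 -0.1738  0.1568] [-0.47  0.86  1.07  1.75 -0.85  1.08 -0.61] [-0.009 -0.03   0.003] [0.02 0.27 0.06] y az -86.75 z [ 0.004 -0.001 -1.   ] 0.08499355622345357
```

View pics/m3.png

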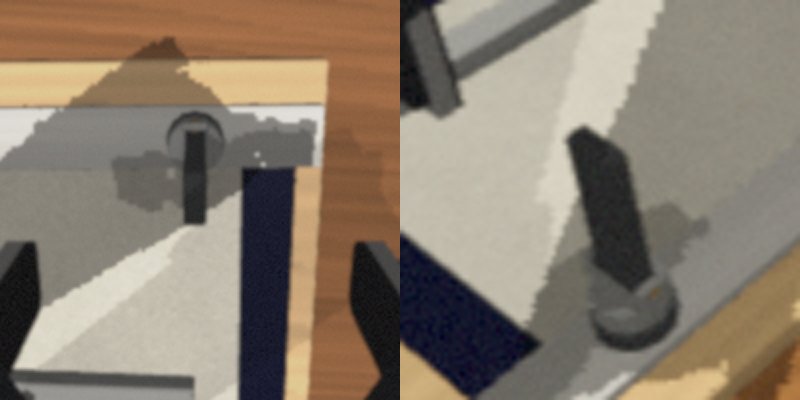

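Wrist half: lever edge-on at (195,170), square to the bar; scene half shows it upright above the head. Snug. Now close the fingers and get behind it.

>>> play_rows --pt "0 0.02 0 0 0 0" --pt "0 0.02 0 0 0 0" --pt "0 0 0 0 0 0" --pt "0 0 0 0 0 0" --pt "0 0 0 0 0 0" --pt "0 0 0.02 0 0 0" --pt "0 0 0.02 0 0 0" --pt "0 0 0.017 0 0 0" --pt "0 0 0 0 0 0" --gripper 0

```text
time_s: 11.18
eef_pos: [0.5903, -0.2124, 0.0956]
tcp_rot: [-3.139, -0.089, 0.005]
wrist_force: [0.4, -0.3, 0.1]
opening: -0.0002
finger_force: 0.0
```

```bash
python3 st.py
```

```text
11.175 [ 0.5903 -0.2124  0.0956] [-0.35  0.94  0.99  1.73 -0.92  1.01 -0.52] [ 0.003  0.027 -0.025] [ 0.42 -0.27  0.12] y az -86.75 z [-0.003  0.001 -1.   ] -0.00017089803630835238
```

>>> play_rows --pt "0.002 -0.01 0 0 0 0" --pt "0 -0.01 0 0 0 0" --pt "0 -0.0055 0 0 0 0" --pt "0 -0.0055 0 0 0 0" --pt "0 -0.0053 0.001 0 0 0" --pt "0 -0.0053 0.001 0 0 0" --pt "0 -0.0047 0.0028 0 0 0" --pt "0 -0.0047 0.0028 0 0 0" --pt "0 0 0 0 0 0"

```text
time_s: 12.3
eef_pos: [0.5903, -0.161, 0.0895]
tcp_rot: [-3.139, -0.09, 0.001]
wrist_force: [-0.5, 0.2, -0.7]
opening: -0.0002
finger_force: 0.0
```

```bash
python3 st.py; python3 - <<'E'
from h import *
b=cv2.resize(manip.capture("scene")[190:310,80:230,::-1],(600,480),interpolation=cv2.INTER_CUBIC)
cv2.imwrite("pics/m4.png",b)
E
```

```text
12.3 [ 0.5903 -0.161   0.0895] [-0.44  0.93  0.99  1.78 -0.94  0.98 -0.58] [-0.027 -0.025  0.019] [-0.49  0.17 -0.72] y az -86.7 z [-0.001  0.001 -1.   ] -0.0001639480224422761
```

View pics/m4.png

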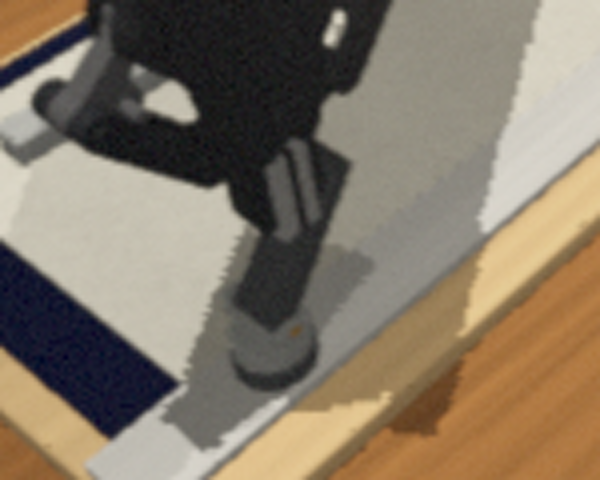

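The lever is leaning along the bar, pushed by the fingers at (290,190). Continue down the arc.

>>> play_rows --pt "0.001 -0.006 0.002 0 0 0" --pt "0 -0.005 0.003 0 0 0" --pt "0 -0.004 0.004 0 0 0" --pt "0 -0.003 0.005 0 0 0" --pt "0 -0.002 0.005 0 0 0" --pt "0 0 0.005 0 0 0" --pt "0 0 0.003 0 0 0" --pt "0 0 0 0 0 0"

```text
time_s: 13.35
eef_pos: [0.5903, -0.1417, 0.0626]
tcp_rot: [-3.14, -0.089, 0.001]
wrist_force: [-0.7, 0.4, -0.1]
opening: -0.0003
finger_force: 0.0
```

```bash
python3 st.py
```

```text
13.35 [ 0.5903 -0.1417  0.0626] [-0.46  0.96  0.95  1.8  -0.98  0.94 -0.58] [-0.014 -0.02  -0.098] [-0.74  0.37 -0.13] y az -86.74 z [-0.  0. -1.] -0.00025284418862011145
```

>>> play_rows --pt "-0.002 0 0.001 0 0 0" --pt "0 0 0.001 0 0 0" --pt "0 0 0.001 0 0 0" --pt "0 0 0 0 0 0"

```text
time_s: 13.85
eef_pos: [0.5885, -0.142, 0.06]
tcp_rot: [3.14, 0.089, 0.0]
wrist_force: [-0.0, 0.5, 1.1]
opening: 0.0003
finger_force: 0.7
```

>>> play_rows --pt "0 0 0.001 0 0 0" --pt "0 0 0.001 0 0 0" --pt "0 0 0 0 0 0"

```text
time_s: 14.22
eef_pos: [0.5887, -0.1419, 0.059]
tcp_rot: [-3.139, -0.089, -0.001]
wrist_force: [-2.1, 2.7, 11.7]
opening: -0.0005
finger_force: 5.6
```

>>> play_rows --pt "0 0 0.0008 0 0 0" --pt "0 0 0 0 0 0" --pt "0 0 -0.01 0 0 0" --pt "0 0 -0.03 0 0 0" --pt "0 0 -0.05 0 0 0" --pt "0 0.05 -0.05 0 0 0" --pt "0 0.06 -0.03 0 0 0" --pt "0 0 0 0 0 0" --pt "0 0 0 0 0 0"

```text
time_s: 15.35
eef_pos: [0.5938, -0.2416, 0.2188]
tcp_rot: [-3.139, -0.088, 0.001]
wrist_force: [0.2, 0.3, -0.4]
opening: -0.0001
finger_force: 0.0
```

```bash
python3 st.py; python3 - <<'E'
from h import *
b=cv2.resize(manip.capture("scene")[150:310,90:300,::-1],(525,400),interpolation=cv2.INTER_CUBIC)
a=cv2.resize(manip.capture("top")[160:220,190:385,::-1],(525,161),interpolation=cv2.INTER_CUBIC)
cv2.imwrite("pics/m5.png",np.vstack([b,a]))
E
```

```text
15.35 [ 0.5938 -0.2416  0.2188] [-0.35  0.82  1.11  1.63 -0.78  1.2  -0.58] [0.074 0.024 0.019] [ 0.21  0.28 -0.44] y az -86.78 z [-0.001  0.001 -1.   ] -5.975279268022511e-05
```

View pics/m5.png

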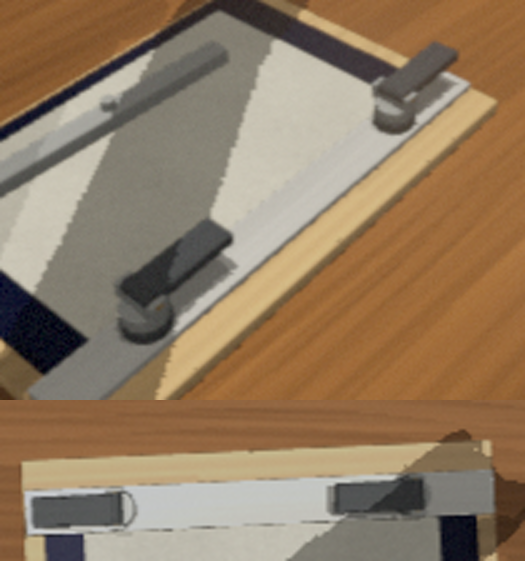

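Both levers lie flat, parallel along the bar: (33–125,510) and (332–424,495) in the top strip. One numeric check of alignment first.

```bash
python3 - <<'E'
import cv2,numpy as np
a=cv2.imread("pics/m5.png")[400:]
m=(a.max(2)<105).astype(np.uint8); m[:70]=0; m[125:]=0
for c in cv2.findContours(m,0,2)[0]:
    if cv2.contourArea(c)>800:
        r=cv2.minAreaRect(c); v=cv2.fitLine(c,cv2.DIST_L2,0,.01,.01).ravel(); print(r,np.degrees(np.arctan2(v[1],v[0])))
E
```

```text
((78.0, 108.0), (32.0, 90.0), 90.0) -2.6406183
((380.7783203125, 97.40093994140625), (46.390953063964844, 96.82157135009766), 87.51044464111328) -12.478628
((479.0, 96.99998474121094), (89.99998474121094, 53.99999237060547), -0.0) -23.240902
```

```bash
python3 -c "
from plant import manip
print(manip.job_done())"
```

```text
the job is handed in; nothing more can be done
None
```

I screwed the loose bolt clockwise to its hard stop (1.18 N m at the wrist), folded its lever flat along the bar, saw both levers closed in the last pictures, and handed the job in at about 15 s with the arm clear; no verdict came back.

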